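Lock the chip box under its hold-down bar with a hairpin clip

TASK

The chip box sits in the clamp plate ready for its vibration test: fold the hinged hold-down bar all the way down over the box, so that the grooved stud comes up through the bar's slot. Then take the hairpin clip by its grip and push it sideways over the stud's neck, just above the bar, until it snaps fully home; the stud floats and gives way before it holds, so go by feel and keep the push well below 15 N. Let go of the clip and leave the other things on the bench where they are.

Things in the scene. Friction and masses are not known exactly. Their poses are not given: they have to be found in the camera images.
- fixture: Clamp plate, fixed on the bench: aluminium, 215 x 124 x 12 mm, with a closed blue chip box in a grey nest. Origin at the centre of its underside, z up, +x along the plate from the stud end to the hinge end. Bar hinge: axis along y at x +85, z 48 mm. The clip is pushed on in +x, over the bar's nose.
- bar (a joint): Angle of the hold-down bar (rad): 0 = folded flat down on the box (end stop), 1.57 = upright, more = leaning back away from the stud. Bar 42 mm wide, 8 mm thick, reaching 179 mm from the hinge axis, which lies in its middle plane; slot 54 x 16 mm centred 140 mm from the axis. Stiff hinge: it stays where it is left; about 2 N at the nose moves it.
- bar_nose (a point): Middle of the outer face of the bar's nose, 173 mm from the hinge axis and 6 mm short of the bar's end. When the bar is down this is its top face, 52 mm above the bench.
- bar_hinge (a point): Middle of the bar's hinge axis, 48 mm above the bench; axes as the clamp plate.
- stud_neck (a point): Middle of the stud's neck: 10 mm diameter, 52 to 59 mm above the bench (from the closed bar's top face up), below a 14 mm tip that ends at 72 mm; axes as the plate, on whose middle line it stands. The stud floats along the plate's x in a guide: about 1 N moves it, it stays where left. Pushed by the clip it gives way 0 to 24 mm, then a stop holds it; how far cannot be told beforehand.
- clip_grip (a point): Middle of the hairpin clip's white moulded grip, 24 (x) x 16 (y) x 14 (z) mm, grasped across its y faces. The clip lies flat, this point 7 mm above the bench; about 50 g. +x points to the open ends of the two 4 mm wire legs, which lie in the plane of this point and end 96 mm ahead; a wire eye reaches 25 mm behind.
- clip_seat (a point): Middle of the round bay between the legs, 74 mm ahead of the grip's middle; same axes. Home = the stud's neck here. The flared mouth (20 mm inside, 19 mm ahead of the bay) leads to a 4 mm throat 7 mm ahead of it; the legs spring open as it passes the neck: once the stud is held, a push of 4 to 8 N that drops away as it snaps. Beyond home: under 1 mm of play, then a hard stop.
- jar: White screw-top specimen jar, 47 mm diameter, 50 mm high, origin under its centre; stays where it is.
- coax_load: Small white coaxial load standing on end, 21 mm diameter, 32 mm high, origin under its centre; stays where it is.
- tape_roll: Amber tape roll lying flat, 66 mm diameter, 13 mm high, origin under its centre; stays where it is.
- driver: Amber-handled nut driver lying on the bench, 152 mm long, 17 mm thick, origin under its middle; stays where it is.
Things that resemble listed ones, but are neither listed nor needed, are in the scene too. Of the things shaped like the part that bears clip_grip, the bare steel one is meant.

How it is judged:
By the outcome, as a careful person would: the job done as asked, in the order asked, and still so for the second after the job is handed in, with the robot touching nothing.
It also fails if it takes over 61 s, if anything falls off the work surface, if the arm or the gripper's body presses on something with over 40 N, if the wrist force passes 120 N, or if a joint passes its speed limit or range.

ROBOT

A 6-joint arm with a two-finger parallel gripper is mounted at the origin on a cart in front of the work surface, level with it; the furniture and walls round the work are solid. World frame = base frame: x ahead of the robot, y to its left, z up, the work surface at z = 0. Lengths are in m, angles in rad, forces in N, time in s.
With the tool pointing down it reaches from about 0.25 to 0.775 m from the base axis. Payload 4 kg.
Tool frame: the origin (TCP) lies at the very end of the fingers, on their centre line; the grasp point (between the pads) lies 19 mm behind it (robot.hold_point_z is the distance from the TCP to the grasp point, in m); z points along the fingers, y is the line along which they close (so a half turn about z gives the same grasp; the last joint's range is limited). The gripper opens to 94 mm and grips with 3 to 60 N. Pads are 16 mm wide; open, the fingers measure 119 mm over their backs; the gripper's body (75 mm by 177 mm) begins 78 mm behind the grasp point.
Start: joints at [-1.342, 0.087, 1.371, -0, 1.684, -0.103], TCP at [0.179, -0.52, 0.173] pointing down, gripper open.
Joint ranges: [-3.1, 3.1], [-0.76, 2.03], [0.27, 2.55], [-1.08, 4.22], [0.17, 2.65], [-2.57, 2.57]. Speed limits (rad/s): [2.79, 2.79, 3.14, 3.14, 3.14, 3.14].

INTERFACE

Orientations are given as [roll, pitch, yaw] about the fixed x, y, z axes, in that order (R = Rz(yaw) Ry(pitch) Rx(roll)).
In Python, from bench import robot gives the robot as it stands.
- The arm moves only by the tool carry_out, never from a script. Its argument "steps" is a list of rows, each a list of 3 entries, a list of its own where there are three numbers: the shift along the tool's x, y, z in m, then the turn about the tool's z in units of 10 degrees (1.0 is 10 degrees), then the closure, from -1 (fully open) to 1 (shut). In form: [[[tx, ty, tz], roll, jaw], ...]. A call has 1 to 10 rows; each row is the pose to reach, as a shift and turn from the pose commanded when the call began, along the tool's axes at that moment; what a row does not reach only later rows make up. A row lasts 1/8 s, in which the tool goes at most 62.5 mm and 10.7 degrees, less where a joint would pass 70% of its speed; a pose out of reach is approached as far as the arm can. A call with a gripper value outside its range is refused whole. The fingers move at their own pace and stop on an object; the grip force is fixed at half the most. Time passes only in rows, so rows that repeat a pose let the fingers close. It gives the time, the measured TCP pose, the force, the opening and the grip force at its end, in the units of the state.
- robot.get_obs(): the state, without advancing time (a new reading comes with each control period).
- robot.snapshot(name): name is "side" or "top" or "wrist"; returns a dict with "image" (420x560x3 uint8, red, green, blue), "z_map" (420x560 float32, m along the optical axis (not along the pixel's ray), 0 where there is no reading), "mtx" (3x3 intrinsics, pixels), "R" (3x3) and "t" (3): a world point X has camera coordinates R X + t. Camera axes: x right, y down, z forward; pixel columns grow to the right and rows downward; lengths in m; the calibration is good to about 2 mm. The wrist camera is an equidistant fisheye: a pixel r from the principal point sees the ray r / f radians off the axis. A picture is of the moment at which its call begins.
- robot.close_job(): hands the job in; it is judged then, once.
The state is a dict: "time": time; "joint_positions": joint angles; "qvel": joint speeds; "joint_torque": joint torques, N m; "tool_pos": TCP position; "ee_rot": TCP orientation; "wrist_force": force on the tool from outside, world axes, zero at the start; "wrist_torque": the same for the moment, N m; "width": finger opening in m; "finger_force": force on a finger pad.
Only numpy, scipy, OpenCV 4.12 (cv2) and the standard library are available. Lean on these libraries where they do the work, as an engineer would, in place of code of your own. Each camera call takes 0.05 s, during which the arm holds its last target. There are 200 camera calls.

## Working session

There is one attempt and no reset: what is moved stays moved. The work goes in short steps, Python scripts to look and compute and a tool call to move; the robot and the scene stay as the last step left them, time stands still between calls to the robot, and variables do not carry over. Pictures are saved under pics/ and viewed, at most 10 in all, crops included, and the job is handed in when it is done.

Besides the shell and the picture viewer there is one more tool, called after "Call:" in YAML: its name, and indented under it one key for each argument. carry_out: Moves the arm, as the interface text tells. Its arguments: {"type":"object","properties":{"steps":{"type":"array","items":{"type":"array"}}},"required":["steps"]}

```bash
mkdir -p pics; cat > h.py <<'E'
import numpy as np, cv2
from bench import robot
def snap(n):
    s=robot.snapshot(n); np.savez(f'{n}.npz',**s); return s
def load(n): return dict(np.load(f'{n}.npz'))
def pt(s,u,v,z=None):
    K=s['mtx'];r=np.array([(u-K[0,2])/K[0,0],(v-K[1,2])/K[1,1],1.]);R=s['R'];t=s['t']
    if z is None:
        w=s['z_map'][int(v)-1:int(v)+2,int(u)-1:int(u)+2];d=np.median(w[w>0]);return R.T@(r*d-t)
    o=-R.T@t; q=R.T@r; return o+q*(z-o[2])/q[2]
E
python3 - <<'E'
from h import *
for n in ['top','side']:
    s=snap(n); cv2.imwrite(f'pics/{n}0.png',cv2.resize(s['image'][:,:,::-1],(800,600),interpolation=cv2.INTER_CUBIC)); print(n,s['mtx'].tolist(),(-s['R'].T@s['t']).tolist(),s['R'].tolist())
print(robot.get_obs())
E
```

```text
top [[393.80944255020313, 0.0, 280.90402160526605], [0.0, 393.80944255020313, 209.04594537547058], [0.0, 0.0, 1.0]] [0.5045801641460655, -0.04068585518838111, 1.1842696572490692] [[0.0009771786494805418, -0.9999878080171282, 0.004840344924281951], [-0.9962666025511651, -0.0013913597762630436, -0.08631871615780691], [0.08632439842272885, -0.004737925186410177, -0.9962558156928778]]
side [[464.1417346724449, 0.0, 272.78869119400537], [0.0, 464.1417346724449, 203.11281922341064], [0.0, 0.0, 1.0]] [0.36252510767164786, -0.9594549898044538, 0.7658031638293482] [[0.9718688840301922, -0.23515791033967634, -0.01310074267306951], [-0.15283870447409253, -0.5873814773906255, -0.7947473374809678], [0.17919598954382399, 0.774392508501395, -0.6067990112947835]]
{'time': 0.1, 'joint_positions': array([-1.34206192e+00,  8.78380355e-02,  1.37206371e+00, -2.14200558e-05,
        1.68361625e+00, -1.03076109e-01]), 'qvel': array([ 0.00064817, -0.0014316 , -0.00176568, -0.00017928,  0.0003404 ,
        0.00178641]), 'joint_torque': array([ 2.05492812e-03, -3.41252410e+01, -3.03301406e+01,  7.19500263e-02,
        3.04088881e-02, -9.77809100e-05]), 'tool_pos': array([ 0.17903983, -0.51945884,  0.17216482]), 'ee_rot': array([-3.13967534e+00, -1.76930165e-04,  3.31807951e-01]), 'wrist_force': array([-0.03502514, -0.33859261, -0.02411182]), 'wrist_torque': array([ 0.03835275, -0.02140378, -0.01439738]), 'finger_force': 0.0, 'width': 0.09394074218163999}
```

View pics/top0.png

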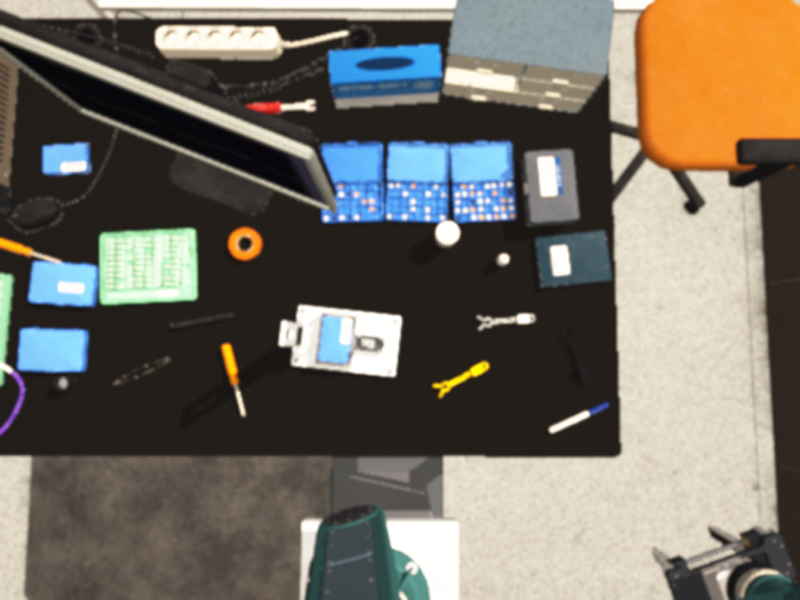

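View pics/side0.png

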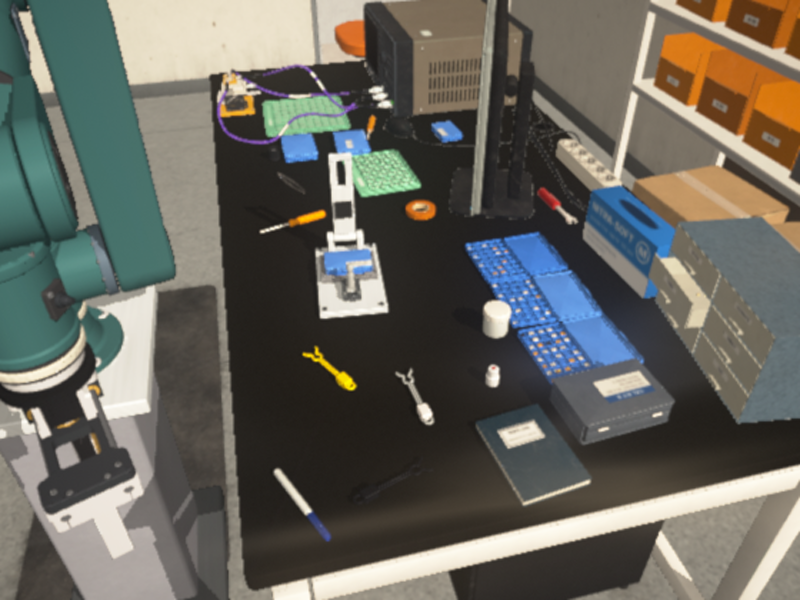

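Top view (800x600 px): the clip candidates are steel with a white grip (505,320), yellow (460,380) and black (573,358). I choose the bare steel one. The fixture is at (345,340), its hinge to the left (world +y), and the bar is upright or leaning back.

```bash
python3 - <<'E'
from h import *
s=load('top'); a=s['image'][205:275,185:385,::-1]
cv2.imwrite('pics/c1.png',cv2.resize(a,(800,280),interpolation=cv2.INTER_CUBIC))
t=load('side'); b=t['image'][95:305,190:330,::-1]
cv2.imwrite('pics/c2.png',cv2.resize(b,(400,600),interpolation=cv2.INTER_CUBIC))
E
```

```text
(no output)
```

View pics/c1.png

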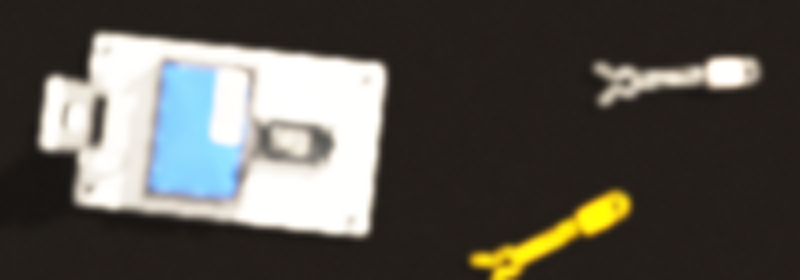

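View pics/c2.png

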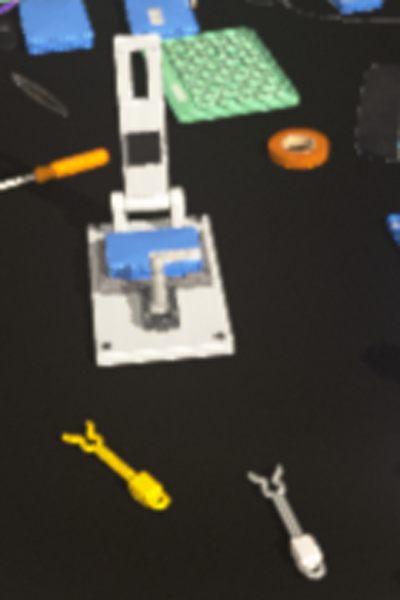

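The c1 crop (4x) shows the plate corners at about (95,33), (386,65), (368,236), (75,205), the steel clip's grip at (733,73) and its bay near (625,82). In c2 the bar stands up with its nose at the top, near (137,38).

```bash
python3 - <<'E'
from h import *
s=load('top'); g=lambda u,v,z:pt(s,185+(u-1.5)/4,205+(v-1.5)/4,z)
c=[g(u,v,.012) for u,v in [(95,33),(386,65),(368,236),(75,205)]]
for x in c: print(x.round(4))
print('ctr',np.mean(c,0), np.linalg.norm(c[0]-c[1]),np.linalg.norm(c[0]-c[3]))
d=(c[0]+c[3]-c[1]-c[2])/2; print('yaw',np.arctan2(d[1],d[0]))
G=g(733,73,.010);B=g(625,82,.007);print('grip',G,'bay',B,'d',np.linalg.norm(B-G),np.arctan2(*(B-G)[1::-1]))
# stud top
print('stud',g(292,141,.072))
# clip points by depth colour : near-region white pixels
im=s['image'].astype(int); sub=np.zeros(im.shape[:2],bool); sub[215:235,330:380]=1
m=sub&(im.min(2)>90); vu=np.argwhere(m); P=np.array([pt(s,u,v,.008) for v,u in vu]); mu=P.mean(0);w=np.linalg.svd((P-mu)[:,:2])[2][0];print('pca',mu,np.arctan2(w[1],w[0]),len(P))
grip=sub&(im.min(2)>185);vu=np.argwhere(grip);print('gripcen',np.mean([pt(s,u,v,.012) for v,u in vu],0),vu.min(0),vu.max(0))
# side: nose of bar, using depth
t=load('side'); h=lambda u,v:pt(t,190+u/400*140,95+v/600*210)
for p in [(137,45),(137,100),(143,180),(147,200),(160,305),(160,310),(308,550),(268,485)]: print(p,h(*p).round(4))
for p in [(101,130),(101,70),(60,120),(292,141)]: print(p,pt(s,185+p[0]/4,205+p[1]/4).round(4))
E
```

```text
[0.5944 0.1701 0.012 ]
[ 0.5708 -0.047   0.012 ]
[ 0.4444 -0.0338  0.012 ]
[0.467  0.1827 0.012 ]
ctr [0.51912884 0.06800112 0.012     ] 0.21830150434588805 0.1280588267482871
yaw 1.4646830501678891
grip [ 0.56522794 -0.30610862  0.01      ] bay [ 0.55854618 -0.22578513  0.007     ] d 0.08065673968420023 1.6537909391566705
stud [0.5137536  0.01947279 0.072     ]
pca [ 0.5625554  -0.26563922  0.008     ] -1.4748798542314137 263
gripcen [ 0.56458042 -0.28602778  0.012     ] [220 340] [226 371]
(137, 45) [0.5294 0.1503 0.2192]
(137, 100) [0.527  0.1569 0.1592]
(143, 180) [0.5268 0.1504 0.074 ]
(147, 200) [0.5289 0.1465 0.0527]
(160, 305) [0.5148 0.0137 0.0218]
(160, 310) [0.5141 0.011  0.0181]
(308, 550) [ 0.5671 -0.3021  0.011 ]
(268, 485) [ 0.5585 -0.2154 -0.0018]
(101, 130) [0.5198 0.1473 0.1037]
(101, 70) [0.5655 0.1635 0.0149]
(60, 120) [ 5.288e-01  1.962e-01 -3.000e-04]
(292, 141) [0.5127 0.0187 0.0668]
```

Call:
carry_out:
  steps:
    - [[0,0,-0.03],-1,1]
    - [[0,0,-0.06],-2,1]
    - [[0,0,-0.09],-3,1]
    - [[0,0,-0.12],-4,1]
    - [[0,0,-0.13],-5,1]
    - [[0,0,-0.13],-6,1]
    - [[0,0,-0.13],-6.5,1]
    - [[0,0,-0.13],-6.5,1]

```text
time: 1.1
tool_pos: [0.1791, -0.5199, 0.3026]
ee_rot: [-3.141, -0.001, 1.465]
wrist_force: [0.0, -0.1, -0.2]
width: 0.0173
finger_force: 0.0
```

```bash
cat >> h.py <<'E'
def plate():
    c=np.array([.519,.068,0]);a=1.4647
    return c,np.array([[np.cos(a),-np.sin(a),0],[np.sin(a),np.cos(a),0],[0,0,1]])
def tool(tgt):
    from scipy.spatial.transform import Rotation as Ro
    o=robot.get_obs(); R=Ro.from_euler('xyz',o['ee_rot']).as_matrix()
    print('t',round(o['time'],2),'p',o['tool_pos'].round(4),'r',o['ee_rot'].round(4),'f',o['wrist_force'].round(2),'w',round(o['width'],4))
    return (R.T@(np.array(tgt)-o['tool_pos'])).round(4)
E
python3 - <<'E'
from h import *
s=load('top')
for p in [(225,140),(229,142),(200,125),(233,146)]: print(pt(s,*p).round(3))
c,A=plate(); P=lambda x,y,z:c+A@np.array([x,y,z])
print(tool(P(.145,0,.28)), P(.145,0,.28))
E
```

```text
[0.776 0.102 0.162]
[0.765 0.089 0.183]
[0.799 0.157 0.221]
[0.769 0.085 0.128]
t 1.1 p [ 0.1791 -0.5199  0.3026] r [-3.1413e+00 -1.0000e-03  1.4652e+00] f [ 0.01 -0.08 -0.17] w 0.0173
[0.7654 0.2761 0.0233] [0.53435512 0.21218467 0.28      ]
```

Call:
carry_out:
  steps:
    - [[0.05,0.02,0],0,1]
    - [[0.1,0.04,0],0,1]
    - [[0.155,0.06,0],0,1]
    - [[0.21,0.08,0],0,1]
    - [[0.265,0.1,0],0,1]
    - [[0.32,0.12,0],0,1]
    - [[0.375,0.14,0],0,1]
    - [[0.43,0.16,0],0,1]
    - [[0.485,0.18,0],0,1]
    - [[0.54,0.2,0],0,1]

```text
time: 2.35
tool_pos: [0.4348, -0.0019, 0.3031]
ee_rot: [3.141, 0.0, 1.465]
wrist_force: [1.2, -0.3, 0.2]
width: 0.0008
finger_force: 0.0
```

Call:
carry_out:
  steps:
    - [[0.05,0.02,0],0,1]
    - [[0.1,0.035,0],0,1]
    - [[0.15,0.055,0],0,1]
    - [[0.2,0.07,0],0,1]
    - [[0.225,0.076,0],0,1]
    - [[0.225,0.076,0.05],0,1]
    - [[0.225,0.076,0.1],0,1]
    - [[0.225,0.076,0.145],0,1]
    - [[0.225,0.076,0.15],0,1]
    - [[0.225,0.076,0.15],0,1]

```text
time: 3.6
tool_pos: [0.534, 0.2121, 0.1543]
ee_rot: [3.14, -0.0, 1.466]
wrist_force: [0.7, -1.0, 1.2]
width: 0.0009
finger_force: 0.0
```

```bash
python3 - <<'E'
from h import *
c,A=plate(); P=lambda x,y,z:c+A@np.array([x,y,z])
print(tool(P(.097,0,.153)))
s=snap('side'); cv2.imwrite('pics/s1.png',cv2.resize(s['image'][60:270,160:340,::-1],(514,600),interpolation=cv2.INTER_CUBIC))
E
```

```text
t 3.6 p [0.534  0.2121 0.1543] r [ 3.1404e+00 -4.0000e-04  1.4656e+00] f [ 0.67 -1.    1.24] w 0.0009
[-0.0479  0.0003  0.0013]
```

View pics/s1.png

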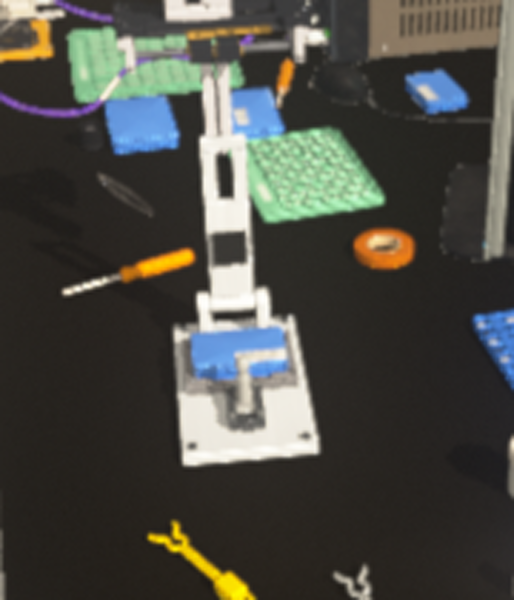

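The fingers are behind the upright bar, whose nose is at (222,140) with the fingers centred on it. I'll now follow the arc.

Call:
carry_out:
  steps:
    - [[-0.035,0,0],0,1]
    - [[-0.048,0,0],0,1]
    - [[-0.062,0,0.001],0,1]
    - [[-0.075,0,0.003],0,1]
    - [[-0.088,0,0.007],0,1]
    - [[-0.101,0,0.013],0,1]
    - [[-0.112,0,0.02],0,1]
    - [[-0.123,0,0.029],0,1]
    - [[-0.132,0,0.038],0,1]
    - [[-0.141,0,0.05],0,1]

```text
time: 4.9
tool_pos: [0.5188, 0.0711, 0.1025]
ee_rot: [3.141, 0.0, 1.466]
wrist_force: [1.0, -0.1, 1.6]
width: 0.0006
finger_force: 0.5
```

Call:
carry_out:
  steps:
    - [[-0.006,0,0.012],0,1]
    - [[-0.011,0,0.025],0,1]
    - [[-0.014,0,0.037],0,1]
    - [[-0.016,0,0.045],0,1]
    - [[-0.016,0,0.049],0,1]
    - [[-0.016,0,0.051],0,1]

```text
time: 5.65
tool_pos: [0.517, 0.0561, 0.052]
ee_rot: [-3.141, -0.0, 1.466]
wrist_force: [-0.1, -0.1, 1.0]
width: 0.0003
finger_force: 0.3
```

Call:
carry_out:
  steps:
    - [[0,0,0.001],0,1]
    - [[0,0,0.002],0,1]
    - [[0,0,0.003],0,1]
    - [[0,0,0.003],0,1]

```text
time: 6.15
tool_pos: [0.5173, 0.0558, 0.0492]
ee_rot: [3.141, 0.0, 1.466]
wrist_force: [-0.6, -0.9, 0.9]
width: 0.0005
finger_force: 0.2
```

```bash
python3 - <<'E'
from h import *
s=snap('side'); cv2.imwrite('pics/s2.png',cv2.resize(s['image'][130:270,190:310,::-1],(514,600),interpolation=cv2.INTER_CUBIC))
E
```

```text
(no output)
```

View pics/s2.png

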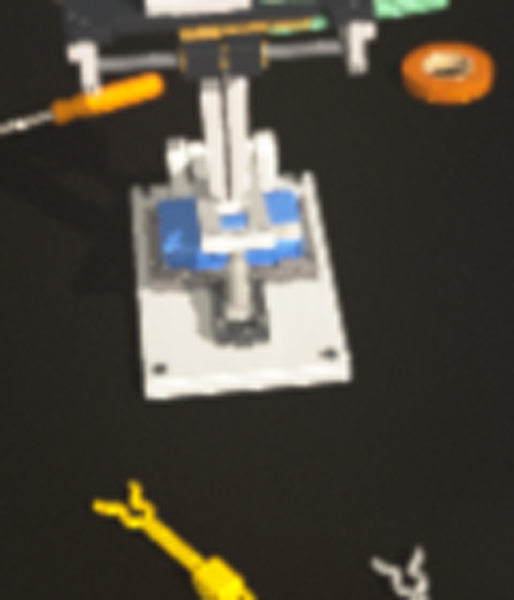

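```bash
python3 - <<'E'
from h import *
t=load('side'); c,A=plate()
for p in [(210,240),(250,240),(290,237),(250,247),(230,180),(212,208),(247,210),(228,130),(206,100),(244,100),(232,220),(175,150),(265,145),(205,212),(262,208),(240,265)]:
    X=pt(t,190+p[0]/514*120,130+p[1]/600*140); print(p,(A.T@(X-c)).round(4))
E
```

```text
(210, 240) [-0.0836  0.0149  0.0952]
(250, 240) [-0.0865 -0.0083  0.0947]
(290, 237) [-0.0065 -0.0384  0.0379]
(250, 247) [-0.0875 -0.008   0.0905]
(230, 180) [-0.0233 -0.0018  0.0959]
(212, 208) [-0.0286  0.0105  0.0802]
(247, 210) [-0.0378 -0.0103  0.0828]
(228, 130) [-0.022  -0.0025  0.1309]
(206, 100) [-0.0246  0.0096  0.1545]
(244, 100) [-0.0234 -0.0129  0.1517]
(232, 220) [ 0.02   -0.0036  0.0365]
(175, 150) [0.0795 0.0284 0.0553]
(265, 145) [ 0.0789 -0.0313  0.0539]
(205, 212) [-0.0348  0.0151  0.0819]
(262, 208) [-0.031  -0.0199  0.0787]
(240, 265) [-0.0466 -0.0036  0.0485]
```

The closed finger tips slipped into the slot, and the bar is still about 15° up (nose at px (250,240), z≈0.095). I'll lift out and press on the solid nose instead.

Call:
carry_out:
  steps:
    - [[0,0,-0.03],0,1]
    - [[0,0,-0.06],0,1]
    - [[0,0,-0.1],0,1]
    - [[-0.04,0,-0.11],0,1]
    - [[-0.076,0,-0.11],0,1]
    - [[-0.076,0,-0.11],0,1]

```text
time: 6.95
tool_pos: [0.5091, -0.0213, 0.1593]
ee_rot: [3.141, 0.0, 1.463]
wrist_force: [0.1, 0.9, -0.4]
width: 0.0004
finger_force: 0.0
```

```bash
python3 - <<'E'
from h import *
c,A=plate(); P=lambda x,y,z:c+A@np.array([x,y,z])
print(tool(P(-.088,0,.052)))
t=snap('side')
I=[(A.T@(pt(t,u,v)-c)).tolist()+[u,v] for v in range(150,215) for u in range(225,265) if t['z_map'][v,u]>0]
I=np.array(I); m=(abs(I[:,1])<.021)&(I[:,0]<-.03)&(I[:,2]>.06)&(I[:,2]<.13); print(np.percentile(I[m][:,0],[1,50,99]),np.percentile(I[m][:,2],[1,50,99]),m.sum())
E
```

```text
t 6.95 p [ 0.5091 -0.0213  0.1593] r [3.1412e+00 1.0000e-04 1.4629e+00] f [ 0.14  0.88 -0.42] w 0.0004
[0.0019 0.0003 0.1073]
[-0.08747314 -0.07467011 -0.03107697] [0.06120666 0.09073072 0.09630741] 137
```

Call:
carry_out:
  steps:
    - [[0.003,0,0.04],0,1]
    - [[0.003,0,0.06],0,1]
    - [[0.003,0,0.07],0,1]
    - [[0.002,0,0.08],0,1]
    - [[0.001,0,0.09],0,1]
    - [[0.001,0,0.1],0,1]
    - [[0,0,0.105],0,1]
    - [[0,0,0.107],0,1]
    - [[0,0,0.108],0,1]
    - [[0,0,0.108],0,1]

```text
time: 8.25
tool_pos: [0.5094, -0.0197, 0.0514]
ee_rot: [3.141, -0.0, 1.466]
wrist_force: [-0.5, 0.1, 0.8]
width: 0.0006
finger_force: 0.0
```

Call:
carry_out:
  steps:
    - [[0,0,0.001],0,1]
    - [[0,0,0.002],0,1]
    - [[0,0,0.002],0,1]

```text
time: 8.62
tool_pos: [0.5092, -0.0197, 0.0492]
ee_rot: [3.141, 0.0, 1.466]
wrist_force: [-0.2, -0.1, -0.3]
width: 0.0003
finger_force: 0.1
```

```bash
python3 - <<'E'
from h import *
s=snap('side'); cv2.imwrite('pics/s3.png',cv2.resize(s['image'][130:270,190:310,::-1],(514,600),interpolation=cv2.INTER_CUBIC))
c,A=plate()
for p in [(210,240),(250,240),(205,280),(205,300),(265,290),(232,220)]:
    X=pt(s,190+p[0]/514*120,130+p[1]/600*140); print(p,(A.T@(X-c)).round(4))
E
```

```text
(210, 240) [-0.0542  0.014   0.0745]
(250, 240) [-0.0997 -0.0075  0.104 ]
(205, 280) [-0.0167  0.0176  0.0176]
(205, 300) [-0.0282  0.0189  0.0104]
(265, 290) [-0.0276 -0.0194  0.0136]
(232, 220) [-0.0988  0.0021  0.1184]
```

View pics/s3.png

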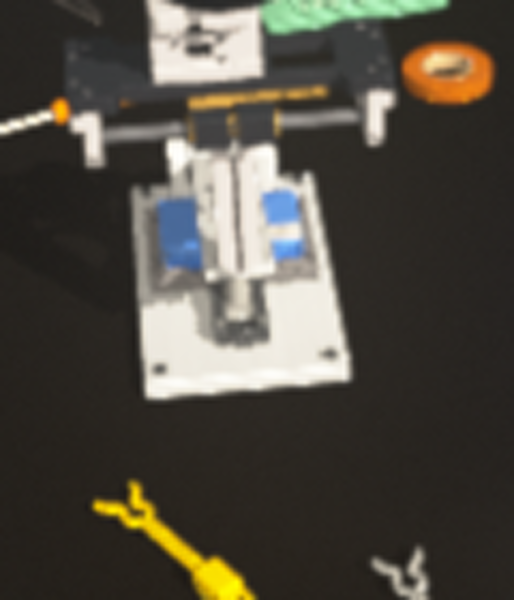

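```bash
python3 - <<'E'
from h import *
c,A=plate()
t=load('side')
vv,uu=np.mgrid[140:212,222:268]
I=np.array([(A.T@(pt(t,u,v)-c)).tolist()+[u,v] for v,u in zip(vv.ravel(),uu.ravel()) if t['z_map'][v,u]>0])
for lo,hi in [(.013,.021),(-.021,-.013)]:
    J=I[(I[:,1]>lo)&(I[:,1]<hi)&(I[:,2]>.04)&(I[:,0]<.07)]; J=J[np.argsort(J[:,4])]
    print(J[:,[0,1,2,4]].round(3).tolist())
J=I[(abs(I[:,1])<.013)&(I[:,0]<-.075)&(I[:,2]<.12)]; print(J[np.argsort(J[:,2])][:40].round(3).tolist())
E
```

```text
[[-0.108, 0.02, 0.241, 140.0], [-0.104, 0.017, 0.238, 140.0], [-0.105, 0.015, 0.238, 140.0], [-0.104, 0.02, 0.236, 141.0], [-0.104, 0.018, 0.236, 141.0], [-0.104, 0.015, 0.236, 141.0], [-0.104, 0.013, 0.235, 141.0], [-0.104, 0.02, 0.233, 142.0], [-0.104, 0.018, 0.233, 142.0], [-0.104, 0.015, 0.233, 142.0], [-0.104, 0.013, 0.233, 142.0], [-0.106, 0.02, 0.232, 143.0], [-0.107, 0.018, 0.232, 143.0], [-0.106, 0.016, 0.231, 143.0], [-0.106, 0.013, 0.231, 143.0], [-0.108, 0.021, 0.23, 144.0], [-0.108, 0.018, 0.23, 144.0], [-0.108, 0.016, 0.23, 144.0], [-0.109, 0.014, 0.23, 144.0], [-0.111, 0.021, 0.229, 145.0], [-0.11, 0.018, 0.229, 145.0], [-0.11, 0.016, 0.228, 145.0], [-0.11, 0.014, 0.228, 145.0], [-0.111, 0.021, 0.227, 146.0], [-0.111, 0.019, 0.226, 146.0], [-0.11, 0.016, 0.226, 146.0], [-0.111, 0.014, 0.226, 146.0], [-0.111, 0.019, 0.224, 147.0], [-0.111, 0.017, 0.224, 147.0], [-0.111, 0.014, 0.224, 147.0], [-0.112, 0.019, 0.222, 148.0], [-0.111, 0.017, 0.221, 148.0], [-0.111, 0.014, 0.221, 148.0], [-0.112, 0.019, 0.219, 149.0], [-0.112, 0.017, 0.219, 149.0], [-0.111, 0.015, 0.218, 149
[... 9126 characters left out ...]
9.0, 209.0], [-0.076, 0.003, 0.015, 245.0, 209.0], [-0.078, -0.004, 0.016, 248.0, 209.0], [-0.078, -0.002, 0.016, 247.0, 209.0], [-0.078, 0.001, 0.016, 246.0, 209.0], [-0.077, 0.009, 0.016, 243.0, 209.0], [-0.076, 0.011, 0.016, 242.0, 209.0], [-0.076, -0.013, 0.016, 251.0, 208.0], [-0.076, -0.01, 0.016, 250.0, 208.0], [-0.078, 0.006, 0.016, 244.0, 209.0], [-0.075, 0.003, 0.017, 245.0, 208.0], [-0.076, 0.0, 0.018, 246.0, 208.0], [-0.077, -0.002, 0.018, 247.0, 208.0], [-0.076, 0.008, 0.019, 243.0, 208.0], [-0.076, 0.011, 0.019, 242.0, 208.0], [-0.079, -0.007, 0.019, 249.0, 208.0], [-0.078, -0.005, 0.019, 248.0, 208.0], [-0.077, 0.006, 0.019, 244.0, 208.0], [-0.076, -0.005, 0.02, 248.0, 207.0]]
```

The bar is at about 9° and the tips slid off the nose end. I'll lift, open the fingers to about 18 mm so they straddle the slot, move 8 mm back from the end, and press again.

Call:
carry_out:
  steps:
    - [[-0.004,0,-0.03],0,1]
    - [[-0.004,0,-0.06],0,0.6]
    - [[0.008,0,-0.065],0,0.6]
    - [[0.009,0,-0.06],0,0.6]
    - [[0.009,0,-0.04],0,0.6]
    - [[0.009,0,-0.03],0,0.6]
    - [[0.009,0,-0.02],0,0.6]
    - [[0.009,0,-0.01],0,0.6]
    - [[0.009,0,-0.005],0,0.6]
    - [[0.009,0,-0.002],0,0.6]

```text
time: 9.93
tool_pos: [0.5102, -0.0108, 0.051]
ee_rot: [3.141, 0.0, 1.466]
wrist_force: [0.0, 0.6, 0.3]
width: 0.019
finger_force: 0.0
```

Call:
carry_out:
  steps:
    - [[0,0,0.001],0,0.6]
    - [[0,0,0.001],0,0.6]

```text
time: 10.18
tool_pos: [0.5104, -0.0108, 0.0505]
ee_rot: [3.141, 0.0, 1.466]
wrist_force: [0.3, -0.2, 0.4]
width: 0.0188
finger_force: 0.0
```

```bash
cat >> h.py <<'E'
def bar():
    c,A=plate(); t=snap('side')
    vv,uu=np.mgrid[140:230,215:275]
    K=t['mtx'];Z=t['z_map'][140:230,215:275].ravel()
    r=np.c_[(uu.ravel()-K[0,2])/K[0,0],(vv.ravel()-K[1,2])/K[1,1],np.ones(Z.size)]*Z[:,None]
    I=((r-t['t'])@t['R']-c)@A
    for y in (-.0165,.0165):
        J=I[(Z>0)&(abs(I[:,1]-y)<.0035)&(I[:,0]<.06)&(I[:,0]>-.1)&(I[:,2]>.045)&(I[:,2]<.1)]
        for x in np.arange(-.09,.05,.02):
            q=J[abs(J[:,0]-x)<.01]; print(y,round(x,3),len(q),np.median(q[:,2]).round(4) if len(q) else None)
E
python3 -c "
from h import *
bar(); print(robot.get_obs()['wrist_force'],robot.get_obs()['width'])"
```

```text
-0.0165 -0.09 27 0.0835
-0.0165 -0.07 0 None
-0.0165 -0.05 0 None
-0.0165 -0.03 0 None
-0.0165 -0.01 0 None
-0.0165 0.01 0 None
-0.0165 0.03 2 0.0594
-0.0165 0.05 3 0.0571
0.0165 -0.09 25 0.0806
0.0165 -0.07 0 None
0.0165 -0.05 0 None
0.0165 -0.03 0 None
0.0165 -0.01 0 None
0.0165 0.01 0 None
0.0165 0.03 0 None
0.0165 0.05 0 None
[ 0.68346413 -0.23872309  0.15462892] 0.0188761504738971
```

Call:
carry_out:
  steps:
    - [[0,0,0.001],0,0.6]
    - [[0,0,0.002],0,0.6]
    - [[0,0,0.003],0,0.6]
    - [[0,0,0.003],0,0.6]

```text
time: 10.72
tool_pos: [0.5101, -0.0108, 0.0471]
ee_rot: [-3.142, 0.0, 1.466]
wrist_force: [0.6, 1.1, 0.6]
width: 0.019
finger_force: 0.1
```

Call:
carry_out:
  steps:
    - [[0,0,-0.05],0,0.6]
    - [[0,0,-0.1],0,0.6]
    - [[0,0,-0.15],0,0.6]
    - [[0.05,0,-0.16],0,0.6]
    - [[0.1,0,-0.16],0,0.6]

```text
time: 11.35
tool_pos: [0.5216, 0.0894, 0.2093]
ee_rot: [3.138, -0.001, 1.464]
wrist_force: [0.1, 0.2, -0.4]
width: 0.0191
finger_force: 0.0
```

```bash
python3 -c "
from h import *
bar(); s=load('side'); cv2.imwrite('pics/s4.png',cv2.resize(s['image'][130:270,190:310,::-1],(514,600),interpolation=cv2.INTER_CUBIC))"
```

```text
-0.0165 -0.09 13 0.0758
-0.0165 -0.07 8 0.0733
-0.0165 -0.05 9 0.0708
-0.0165 -0.03 8 0.0679
-0.0165 -0.01 9 0.0657
-0.0165 0.01 7 0.0629
-0.0165 0.03 11 0.0587
-0.0165 0.05 6 0.0553
0.0165 -0.09 12 0.0758
0.0165 -0.07 9 0.0747
0.0165 -0.05 11 0.0711
0.0165 -0.03 9 0.068
0.0165 -0.01 10 0.0653
0.0165 0.01 6 0.0616
0.0165 0.03 8 0.0582
0.0165 0.05 8 0.0563
```

View pics/s4.png

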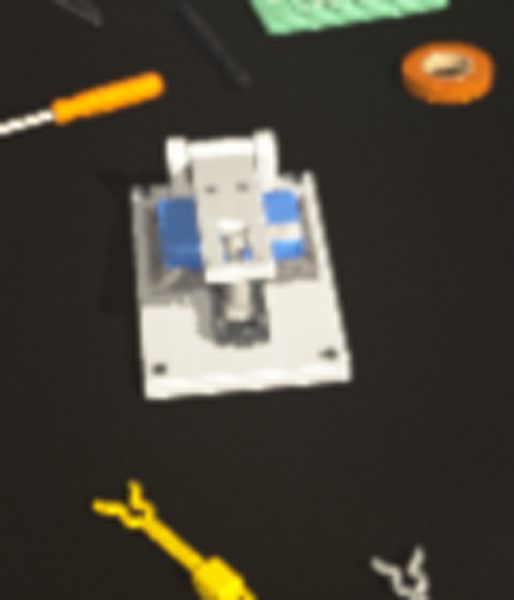

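```bash
python3 - <<'E'
from h import *
s=load('side'); o=robot.get_obs(); X=s['R']@o['tool_pos']+s['t']; p=s['mtx']@X/X[2]; print(o['tool_pos'],p,X[2])
u,v=int(p[0]),int(p[1])
for d in range(-40,12,2): print(v+d, s['z_map'][v+d,u-8:u+10:2].round(3).tolist())
E
```

```text
[0.52097039 0.0958644  0.20801153] [238.73681522 124.40759899   1.        ] 1.1840916033547786
84 [1.1009999513626099, 0.0, 1.8960000276565552, 1.8899999856948853, 1.8880000114440918, 1.8880000114440918, 1.1039999723434448, 1.0980000495910645, 1.0989999771118164]
86 [1.1030000448226929, 1.1050000190734863, 1.871999979019165, 1.86899995803833, 1.871999979019165, 1.8639999628067017, 1.1030000448226929, 1.1050000190734863, 1.1080000400543213]
88 [1.1039999723434448, 1.1030000448226929, 1.8669999837875366, 1.8489999771118164, 1.8489999771118164, 1.850000023841858, 1.1069999933242798, 1.1109999418258667, 1.1130000352859497]
90 [1.1050000190734863, 1.1119999885559082, 1.8539999723434448, 1.8530000448226929, 1.8609999418258667, 1.8550000190734863, 1.1119999885559082, 1.1119999885559082, 1.1139999628067017]
92 [1.1080000400543213, 1.1119999885559082, 1.8609999418258667, 1.8539999723434448, 1.8049999475479126, 1.7999999523162842, 1.1150000095367432, 1.1160000562667847, 1.1169999837875366]
94 [1.1150000095367432, 1.1150000095367432, 1.7999999523162842, 1.7910000085830688, 1.7869999408721924, 1
[... 3007 characters left out ...]
7, 1.6069999933242798, 1.6100000143051147, 1.6089999675750732, 1.6160000562667847, 1.6100000143051147, 1.6160000562667847, 1.6169999837875366, 1.6150000095367432]
130 [1.6059999465942383, 1.5989999771118164, 1.6009999513626099, 0.0, 1.5959999561309814, 1.5989999771118164, 1.5980000495910645, 1.5980000495910645, 1.600000023841858]
132 [1.590000033378601, 1.5640000104904175, 1.5540000200271606, 1.5859999656677246, 1.5820000171661377, 1.5980000495910645, 1.5779999494552612, 1.5880000591278076, 1.5859999656677246]
134 [1.5729999542236328, 1.5640000104904175, 1.5509999990463257, 1.5549999475479126, 1.5729999542236328, 1.5759999752044678, 1.5789999961853027, 1.5779999494552612, 1.5709999799728394]
```

The fingertips really end about 28 mm above the reported TCP; the bar contact heights and the side depth agree on this. The bar is still about 8° up. I'll press it down with that offset, watching the force.

Call:
carry_out:
  steps:
    - [[-0.05,0,0],0,0.6]
    - [[-0.1,0,0.02],0,0.6]
    - [[-0.1,0,0.08],0,0.6]
    - [[-0.1,0,0.13],0,0.6]
    - [[-0.1,0,0.15],0,0.6]
    - [[-0.1,0,0.165],0,0.6]
    - [[-0.1,0,0.175],0,0.6]
    - [[-0.1,0,0.18],0,0.6]
    - [[-0.1,0,0.182],0,0.6]

```text
time: 12.52
tool_pos: [0.5107, -0.0108, 0.0257]
ee_rot: [3.14, 0.0, 1.466]
wrist_force: [-0.4, 0.0, 0.9]
width: 0.0188
finger_force: 0.2
```

Call:
carry_out:
  steps:
    - [[0,0,0.001],0,0.6]
    - [[0,0,0.002],0,0.6]

```text
time: 12.78
tool_pos: [0.5106, -0.0108, 0.0237]
ee_rot: [3.14, 0.0, 1.466]
wrist_force: [0.7, -0.2, 0.4]
width: 0.0188
finger_force: 0.2
```

Call:
carry_out:
  steps:
    - [[0,0,0.001],0,0.6]
    - [[0,0,0.002],0,0.6]
    - [[0,0,0.002],0,0.6]

```text
time: 13.15
tool_pos: [0.51, -0.0107, 0.0211]
ee_rot: [-3.141, -0.0, 1.466]
wrist_force: [0.3, 0.2, -0.1]
width: 0.0188
finger_force: 0.0
```

Call:
carry_out:
  steps:
    - [[0,0,0.001],0,0.6]
    - [[0,0,0.002],0,0.6]
    - [[0,0,0.002],0,0.6]

```text
time: 13.52
tool_pos: [0.5101, -0.0108, 0.0199]
ee_rot: [3.141, 0.0, 1.466]
wrist_force: [-2.2, -0.3, 5.1]
width: 0.0188
finger_force: 2.4
```

```bash
python3 - <<'E'
from h import *
t=snap('side'); c,A=plate(); o=robot.get_obs(); print(o['joint_torque'].round(2))
K=t['mtx']; vv,uu=np.mgrid[140:215,215:275]; Z=t['z_map'][140:215,215:275].ravel()
r=np.c_[(uu.ravel()-K[0,2])/K[0,0],(vv.ravel()-K[1,2])/K[1,1],np.ones(Z.size)]*Z[:,None]
I=((r-t['t'])@t['R']-c)@A
J=I[(abs(I[:,1])<.019)&(I[:,0]<-.082)&(I[:,2]>.03)&(I[:,2]<.12)]
print(J[np.argsort(J[:,2])][::6].round(3).tolist())
E
```

```text
[ -0.09 -29.03 -26.7    0.1   -0.75   0.  ]
[[-0.09, 0.008, 0.043], [-0.093, 0.011, 0.045], [-0.094, -0.015, 0.046], [-0.095, -0.007, 0.047], [-0.094, 0.006, 0.048], [-0.096, 0.003, 0.049], [-0.086, 0.018, 0.05], [-0.085, -0.005, 0.05], [-0.089, 0.003, 0.051], [-0.092, -0.01, 0.051], [-0.09, 0.008, 0.052], [-0.087, 0.015, 0.054], [-0.087, -0.011, 0.058], [-0.09, 0.018, 0.06], [-0.091, -0.018, 0.063], [-0.088, 0.017, 0.065], [-0.089, -0.019, 0.067], [-0.092, 0.012, 0.07], [-0.089, -0.011, 0.071], [-0.088, -0.011, 0.074], [-0.094, -0.016, 0.077], [-0.087, 0.014, 0.079], [-0.091, -0.011, 0.082], [-0.091, -0.014, 0.085], [-0.088, -0.012, 0.086], [-0.091, 0.016, 0.088], [-0.091, -0.017, 0.091], [-0.089, -0.012, 0.093], [-0.093, 0.013, 0.095], [-0.092, -0.01, 0.098], [-0.092, 0.015, 0.101], [-0.092, -0.017, 0.103], [-0.089, -0.01, 0.106], [-0.089, -0.01, 0.109], [-0.09, 0.012, 0.111], [-0.09, 0.012, 0.114], [-0.093, -0.018, 0.116], [-0.092, 0.012, 0.119]]
```

The bar is at its stop, with contact at reported z≈0.0205, which gives an offset of about 31 mm. I'll press slightly more, lift, and go above the clip.

Call:
carry_out:
  steps:
    - [[0,0,0.001],0,0.6]
    - [[0,0,0.001],0,0.6]
    - [[0,0,-0.05],0,0.6]
    - [[0,0,-0.1],0,0]
    - [[-0.05,0.015,-0.1],0,0]
    - [[-0.1,0.03,-0.1],-0.5,0]
    - [[-0.155,0.045,-0.1],-1,0]
    - [[-0.21,0.06,-0.1],-1.16,0]
    - [[-0.26,0.075,-0.1],-1.16,0]
    - [[-0.285,0.085,-0.1],-1.16,0]

```text
time: 14.82
tool_pos: [0.5646, -0.306, 0.1179]
ee_rot: [-3.141, -0.0, 1.666]
wrist_force: [-0.1, 0.3, 0.7]
width: 0.047
finger_force: 0.0
```

Call:
carry_out:
  steps:
    - [[0,0,0.03],0,0]
    - [[0,0,0.05],0,0]
    - [[0,0,0.05],0,0]

```text
time: 15.2
tool_pos: [0.5633, -0.3017, 0.066]
ee_rot: [-3.137, -0.004, 1.669]
wrist_force: [-0.4, 1.2, -0.8]
width: 0.0466
finger_force: 0.0
```

```bash
python3 - <<'E'
from h import *
bar()
t=load('side'); o=robot.get_obs(); print(o['tool_pos'].round(4),o['ee_rot'].round(3),o['width'])
w=snap('wrist')
a=cv2.resize(t['image'][190:310,230:350,::-1],(400,400),interpolation=cv2.INTER_CUBIC)
cv2.imwrite('pics/g1.png',np.hstack([a,cv2.resize(w['image'][:,:,::-1],(400,300))if 0 else cv2.copyMakeBorder(cv2.resize(w['image'][:,:,::-1],(400,300)),0,100,0,0,0)]))
print(w['mtx'][0],(-w['R'].T@w['t']).round(3))
E
```

```text
-0.0165 -0.09 12 0.0498
-0.0165 -0.07 11 0.0504
-0.0165 -0.05 14 0.05
-0.0165 -0.03 13 0.0506
-0.0165 -0.01 8 0.0501
-0.0165 0.01 11 0.05
-0.0165 0.03 10 0.049
-0.0165 0.05 11 0.0497
0.0165 -0.09 13 0.05
0.0165 -0.07 13 0.0504
0.0165 -0.05 10 0.0499
0.0165 -0.03 13 0.0497
0.0165 -0.01 11 0.0503
0.0165 0.01 12 0.0503
0.0165 0.03 7 0.0499
0.0165 0.05 13 0.05
[ 0.5643 -0.3022  0.068 ] [-3.140e+00 -2.000e-03  1.669e+00] 0.04714335499043448
[325.1922621    0.         275.55138647] [ 0.557 -0.23   0.28 ]
```

View pics/g1.png

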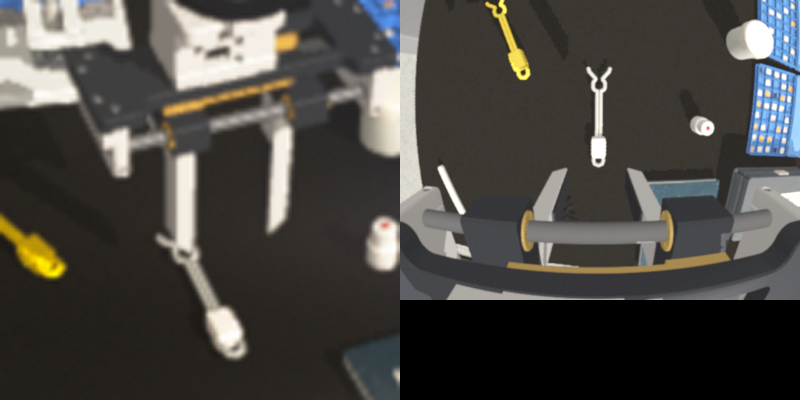

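The wrist half shows the grip at wrist px (277,210), centred between the fingers (columns 218 and 336). The side half shows the fingertips at side px (284,262) and (311,258), apparently well above the clip. I'll measure the tips and the grip.

```bash
cat >> h.py <<'E'
def wpt(s,u,v,z):
    K=s['mtx'];a=np.array([(u-K[0,2])/K[0,0],(v-K[1,2])/K[1,1]]);r=np.linalg.norm(a)
    q=np.r_[a/r*np.sin(r),np.cos(r)];o=-s['R'].T@s['t'];d=s['R'].T@q
    return o+d*(z-o[2])/d[2]
E
python3 - <<'E'
from h import *
t=load('side')
for cu,cv_ in [(180,0),(186,0),(274,0),(270,0)]:
    u=230+int(cu*.3)
    col=[(v,pt(t,u,v).round(4)) for v in range(235,275) if t['z_map'][v,u]>0]
    hi=[c for c in col if c[1][2]>.04]; print(u,hi[-2:],)
w=load('wrist'); im=w['image'].astype(int)
sub=np.zeros(im.shape[:2],bool); sub[185:235,260:296]=1
m=sub&(im.min(2)>190); vu=np.argwhere(m); print(vu.min(0),vu.max(0),len(vu))
print('grip', wpt(w,277,210,.012))
for p in [(277,193),(277,228),(279,118),(266,95),(290,95)]: print(p,wpt(w,*p,.009).round(4))
cv2.imwrite('pics/w1.png',cv2.resize(w['image'][80:250,220:340,::-1],(424,600),interpolation=cv2.INTER_CUBIC))
E
```

```text
284 [(263, array([ 0.5325, -0.3156,  0.1064])), (264, array([ 0.5327, -0.3149,  0.1028]))]
285 [(264, array([ 0.5347, -0.3153,  0.1028])), (265, array([ 0.535 , -0.3141,  0.0987]))]
312 [(257, array([ 0.5931, -0.3098,  0.103 ])), (258, array([ 0.5932, -0.3096,  0.1   ]))]
311 [(258, array([ 0.591 , -0.3099,  0.1008])), (259, array([ 0.5916, -0.3084,  0.0964]))]
[185 268] [233 288] 703
grip [ 0.56478868 -0.30067712  0.012     ]
(277, 193) [ 0.5634 -0.2866  0.009 ]
(277, 228) [ 0.5665 -0.3177  0.009 ]
(279, 118) [ 0.5588 -0.2235  0.009 ]
(266, 95) [ 0.5463 -0.2054  0.009 ]
(290, 95) [ 0.5659 -0.2034  0.009 ]
```

View pics/w1.png

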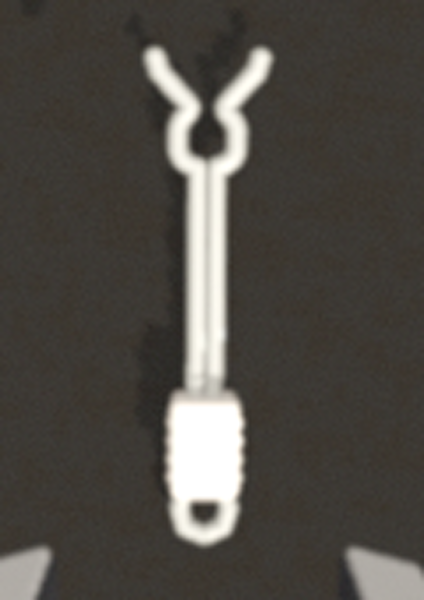

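Clip crop w1: grip centre at (204,447), bay at (208,135) and tips at (152,55)/(262,55), which gives a grip of about (0.5645,-0.299), heading 1.66. The fingertip offset is 31 mm. Descending.

Call:
carry_out:
  steps:
    - [[0.003,0,0.04],0,0]
    - [[0.003,0,0.07],0,0]
    - [[0.003,0,0.083],0,0]
    - [[0.003,0,0.09],0,0]
    - [[0.003,0,0.093],0,0]
    - [[0.003,0,0.093],0,0]

```text
time: 16.05
tool_pos: [0.5653, -0.3006, -0.0227]
ee_rot: [3.14, 0.001, 1.669]
wrist_force: [-0.3, -0.2, 0.0]
width: 0.0471
finger_force: 0.0
```

```bash
python3 - <<'E'
from h import *
t=snap('side'); o=robot.get_obs(); print(o['tool_pos'].round(4),o['wrist_force'].round(2))
for u in range(280,324,3):
    col=[(v,pt(t,u,v).round(4)) for v in range(270,310) if (t['z_map'][v,u]>0)]
    hi=[c for c in col if c[1][2]>.004]; print(u,hi[-1:])
E
```

```text
[ 0.5653 -0.3006 -0.0226] [-0.32  0.24  0.55]
280 [(287, array([ 0.5285, -0.2976,  0.0183]))]
283 [(292, array([ 0.5309, -0.3139,  0.0194]))]
286 [(294, array([ 0.5376, -0.3137,  0.011 ]))]
289 [(278, array([ 0.5571, -0.2662,  0.0064]))]
292 [(287, array([ 0.5562, -0.2945,  0.0075]))]
295 [(293, array([ 0.5581, -0.3117,  0.0064]))]
298 [(296, array([ 0.5622, -0.321 ,  0.0059]))]
301 [(296, array([ 0.5684, -0.3223,  0.0057]))]
304 []
307 [(286, array([ 0.5877, -0.3026,  0.0107]))]
310 [(288, array([ 0.5929, -0.3078,  0.0085]))]
313 [(285, array([ 0.5996, -0.3074,  0.0158]))]
316 []
319 []
322 []
```

Call:
carry_out:
  steps:
    - [[0,0,0.003],0,0]
    - [[0,0,0.003],0,0]
    - [[0,0,0.003],0,1]
    - [[0,0,0.003],0,1]
    - [[0,0,0.003],0,1]
    - [[0,0,0.003],0,1]
    - [[0,0,0.003],0,1]
    - [[0,0,0.003],0,1]

```text
time: 17.1
tool_pos: [0.5646, -0.3001, -0.0268]
ee_rot: [3.142, 0.0, 1.669]
wrist_force: [0.8, -0.1, 0.6]
width: 0.0154
finger_force: 30.0
```

Call:
carry_out:
  steps:
    - [[0,0,-0.03],0,1]
    - [[0,0,-0.08],0,1]
    - [[0,0,-0.13],0,1]
    - [[0,0,-0.13],0,1]

```text
time: 17.6
tool_pos: [0.5676, -0.302, 0.1096]
ee_rot: [3.133, 0.007, 1.669]
wrist_force: [0.4, -0.0, -1.1]
width: 0.0155
finger_force: 30.0
```

```bash
python3 - <<'E'
from h import *
t=snap('side'); w=snap('wrist'); s=snap('top'); o=robot.get_obs(); print(o['tool_pos'].round(4),o['wrist_force'].round(2),o['width'],o['finger_force'])
a=cv2.resize(t['image'][170:300,240:340,::-1],(400,520),interpolation=cv2.INTER_CUBIC)
b=cv2.resize(w['image'][0:260,180:380,::-1],(400,520),interpolation=cv2.INTER_CUBIC)
cv2.imwrite('pics/g2.png',np.hstack([a,b]))
E
```

```text
[ 0.5638 -0.2996  0.1015] [ 0.03  0.34 -0.62] 0.015672760597045095 29.978194534778595
```

View pics/g2.png

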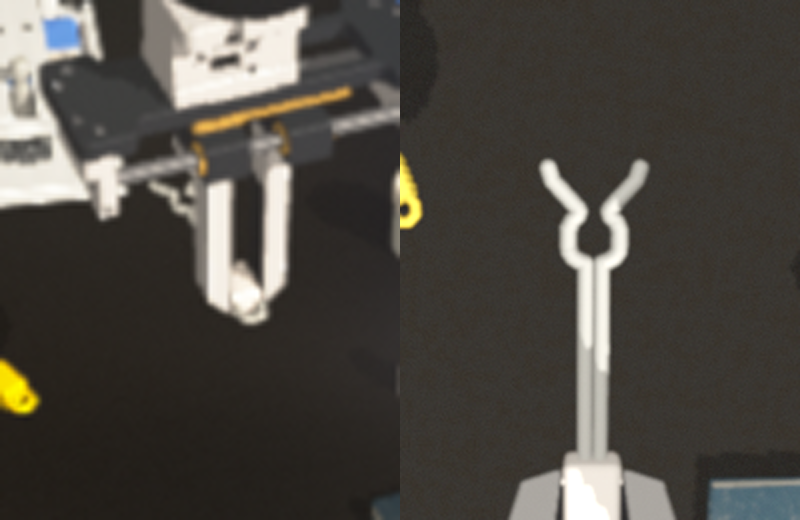

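The clip is held: grip between the pads, bay at wrist px (277,119), tips near (277,82). I have used up the picture allowance (11 viewed, one over the limit), so the rest goes by numbers. Next I measure the stud and the held clip.

```bash
cat >> h.py <<'E'
def stud(names=('top','side')):
    c,A=plate()
    for n in names:
        t=load(n); K=t['mtx']; Z=t['z_map'].ravel(); vv,uu=np.mgrid[0:420,0:560]
        r=np.c_[(uu.ravel()-K[0,2])/K[0,0],(vv.ravel()-K[1,2])/K[1,1],np.ones(Z.size)]*Z[:,None]
        I=((r-t['t'])@t['R']-c)@A
        m=(Z>0)&(abs(I[:,1])<.015)&(I[:,0]<0.0)&(I[:,0]>-.085)&(I[:,2]>.061)&(I[:,2]<.085); J=I[m]
        print(n,m.sum(),J.mean(0).round(4),J.min(0).round(4),J.max(0).round(4))
        b=(Z>0)&(abs(abs(I[:,1])-.016)<.003)&(I[:,0]<-.06)&(I[:,2]>.045)&(I[:,2]<.056); print(' bar end x',np.sort(I[b][:,0])[:4].round(4),'bar y',np.percentile(I[(Z>0)&(I[:,0]<-.02)&(I[:,0]>-.08)&(abs(I[:,2]-.05)<.006)&(abs(I[:,1])<.03)][:,1],[2,98]).round(4))
E
python3 - <<'E'
from h import *
stud()
w=load('wrist'); z=robot.get_obs()['tool_pos'][2]+.0338
B=wpt(w,277,119,z);T=wpt(w,277.5,82,z);S1=wpt(w,276.5,200,z)
print('bay',B,'tips',T,'shaft',S1,np.arctan2(*(B-S1)[1::-1]),np.linalg.norm(T-B))
print('bay-tcp',B-robot.get_obs()['tool_pos'])
c,A=plate(); print(c+A@[-.049,0,0])
E
```

```text
top 20 [-0.044   0.0011  0.0706] [-0.0499 -0.005   0.0665] [-0.0381  0.0068  0.0766]
 bar end x [-0.0912 -0.0909 -0.0905 -0.0903] bar y [-0.0193  0.0215]
side 25 [-0.0475  0.0006  0.0671] [-0.0529 -0.0046  0.0617] [-0.0383  0.0063  0.072 ]
 bar end x [-0.0969 -0.0962 -0.0954 -0.0953] bar y [-0.0139  0.0212]
bay [ 0.55866899 -0.22504261  0.13532613] tips [ 0.55692051 -0.20426223  0.13532613] shaft [ 0.56288209 -0.27098355  0.13532613] 1.6622474217537118 0.02085381730115077
bay-tcp [-0.00513698  0.07455371  0.0338    ]
[0.51381103 0.01927552 0.        ]
```

Call:
carry_out:
  steps:
    - [[0.03,-0.007,0],0,1]
    - [[0.07,-0.015,0],0.5,1]
    - [[0.11,-0.024,0],1,1]
    - [[0.15,-0.033,0],1.14,1]
    - [[0.185,-0.04,0.01],1.14,1]
    - [[0.206,-0.045,0.03],1.14,1]
    - [[0.206,-0.045,0.038],1.14,1]
    - [[0.206,-0.045,0.038],1.14,1]
    - [[0.206,-0.045,0.038],1.14,1]

```text
time: 18.88
tool_pos: [0.5002, -0.1005, 0.0653]
ee_rot: [3.141, 0.0, 1.469]
wrist_force: [0.1, -0.5, -0.8]
width: 0.0157
finger_force: 30.0
```

```bash
python3 - <<'E'
from h import *
w=snap('wrist'); snap('side'); snap('top'); o=robot.get_obs(); c,A=plate()
print((A.T@(o['tool_pos']-c)).round(4),o['ee_rot'].round(4),o['wrist_force'].round(2))
# wrist z_map -> plate frame points
K=w['mtx']; vv,uu=np.mgrid[0:420,0:560]; a=np.c_[(uu.ravel()-K[0,2])/K[0,0],(vv.ravel()-K[1,2])/K[1,1]]; rr=np.linalg.norm(a,axis=1)+1e-9
d=np.c_[a/rr[:,None]*np.sin(rr)[:,None],np.cos(rr)]; Z=w['z_map'].ravel(); ok=(Z>0)&(rr<1.3)
I=np.full((Z.size,3),np.nan); I[ok]=(((d[ok]/d[ok][:,2:])*Z[ok][:,None]-w['t'])@w['R']-c)@A
np.save('wI.npy',I)
def sel(n,m): J=I[m]; print(n,len(J),J.mean(0).round(4) if len(J) else '',J.min(0).round(4) if len(J) else '',J.max(0).round(4) if len(J) else '')
x,y,z=I.T
pz=o['tool_pos'][2]+.0338; print('plane',pz)
sel('stud',(abs(y)<.015)&(x>-.085)&(x<-.01)&(z>.064)&(z<.08))
sel('bar',(abs(y)<.03)&(x>-.1)&(x<-.01)&(abs(z-.052)<.004))
for lo in np.arange(-.15,-.05,.01): sel('clip %.2f'%lo,(abs(y)<.02)&(x>lo)&(x<lo+.01)&(abs(z-pz)<.008))
E
```

```text
[-0.1694  0.0007  0.0658] [3.1404e+00 4.0000e-04 1.4687e+00] [1.   0.17 0.21]
plane 0.09959720676900301
stud 378 [-0.0438  0.0005  0.0706] [-0.0498 -0.0062  0.0643] [-0.0361  0.0073  0.0747]
bar 4639 [-0.0475  0.0005  0.052 ] [-0.0913 -0.0208  0.0481] [-0.01    0.0217  0.0547]
clip -0.15 242 [-0.1449  0.0015  0.1007] [-0.15   -0.0026  0.0987] [-0.14    0.0053  0.1025]
clip -0.14 256 [-0.1351  0.0013  0.1008] [-0.14   -0.0026  0.0984] [-0.13    0.0052  0.1027]
clip -0.13 249 [-0.125   0.0014  0.1007] [-0.1299 -0.0025  0.0987] [-0.1201  0.0052  0.1023]
clip -0.12 252 [-0.1151  0.0014  0.1008] [-0.1199 -0.0025  0.0992] [-0.1103  0.0052  0.1031]
clip -0.11 297 [-0.1046  0.0014  0.1008] [-0.1099 -0.0056  0.0982] [-0.1001  0.0079  0.1028]
clip -0.10 325 [-0.0954  0.0012  0.1007] [-0.0996 -0.0078  0.0982] [-0.0902  0.0101  0.1029]
clip -0.09 328 [-0.085   0.0013  0.1008] [-0.0898 -0.0097  0.0985] [-0.08    0.0123  0.1028]
clip -0.08 245 [-0.0765  0.0012  0.1006] [-0.08   -0.013   0.0983] [-0.0719  0.0155  0.1025]
clip -0.07 0   
clip -0.06 0
```

The wrist depth is clean: stud at x=-0.0437, y=0.0005; clip level, y=0.0013, plane about 0.099. I'll lower 44 mm and correct y by 0.8 mm.

Call:
carry_out:
  steps:
    - [[0,0.001,0.02],0,1]
    - [[0,0.001,0.035],0,1]
    - [[0,0.001,0.042],0,1]
    - [[0,0.001,0.0435],0,1]
    - [[0,0.001,0.0435],0,1]
    - [[0,0.001,0.0435],0,1]

```text
time: 19.77
tool_pos: [0.5012, -0.0997, 0.0223]
ee_rot: [3.14, 0.0, 1.47]
wrist_force: [0.3, -0.2, -1.3]
width: 0.0155
finger_force: 30.0
```

```bash
cat >> h.py <<'E'
def look():
    w=snap('wrist'); o=robot.get_obs(); c,A=plate()
    print('t',o['time'],'tcp',(A.T@(o['tool_pos']-c)).round(4),'f',(A.T@o['wrist_force']).round(2))
    K=w['mtx']; vv,uu=np.mgrid[0:420,0:560]; a=np.c_[(uu.ravel()-K[0,2])/K[0,0],(vv.ravel()-K[1,2])/K[1,1]]; rr=np.linalg.norm(a,axis=1)+1e-9
    d=np.c_[a/rr[:,None]*np.sin(rr)[:,None],np.cos(rr)]; Z=w['z_map'].ravel(); ok=(Z>0)&(rr<1.3)
    I=np.full((Z.size,3),np.nan); I[ok]=(((d[ok]/d[ok][:,2:])*Z[ok][:,None]-w['t'])@w['R']-c)@A
    x,y,z=I.T
    def sel(n,m):
        J=I[m]; print(n,len(J),*( [np.median(J,0).round(4),J.min(0).round(4),J.max(0).round(4)] if len(J) else []))
    sel('stud',(abs(y)<.012)&(x>-.09)&(x<.03)&(z>.067)&(z<.08))
    sel('bar',(abs(abs(y)-.017)<.004)&(x>-.1)&(x<-.03)&(abs(z-.05)<.004))
    pz=o['tool_pos'][2]+.0338; print('plane',round(pz,4))
    t=o['tool_pos']; q=(A.T@(t-c))[0]
    sel('shaft',(abs(y)<.012)&(x>q+.02)&(x<q+.05)&(abs(z-pz)<.006))
    sel('bay',(abs(y)<.012)&(x>q+.066)&(x<q+.08)&(abs(z-pz)<.004)&(z>.0545))
E
python3 -c "
from h import *
look()"
```

```text
t 19.825 tcp [-0.1687 -0.      0.0223] f [-0.45  0.16 -0.66]
stud 545 [-0.0441  0.0004  0.0713] [-0.0499 -0.0062  0.067 ] [-0.0356  0.007   0.0745]
bar 2816 [-0.0608  0.0133  0.0521] [-0.0914 -0.0206  0.0476] [-0.03   0.021  0.054]
plane 0.0561
shaft 753 [-0.1337  0.0005  0.0578] [-0.1486 -0.0035  0.0556] [-0.1187  0.0044  0.0598]
bay 459 [-0.0965  0.0001  0.0579] [-0.1025 -0.0085  0.0551] [-0.0888  0.0093  0.06  ]
```

Call:
carry_out:
  steps:
    - [[0.01,0,0],0,1]
    - [[0.02,0,0],0,1]
    - [[0.028,0,0],0,1]
    - [[0.032,0,0],0,1]
    - [[0.034,0,0],0,1]
    - [[0.036,0,0],0,1]
    - [[0.036,0,0],0,1]

```text
time: 20.7
tool_pos: [0.5044, -0.0639, 0.0217]
ee_rot: [3.141, 0.0, 1.47]
wrist_force: [0.6, -0.9, 0.4]
width: 0.0154
finger_force: 30.0
```

```bash
python3 -c "
from h import *
look()"
```

```text
t 20.75 tcp [-0.1328  0.0005  0.0217] f [-0.67  0.01 -1.02]
stud 583 [-0.0432  0.0007  0.0714] [-0.0498 -0.0058  0.0672] [-0.0364  0.0072  0.074 ]
bar 2857 [-0.0605  0.0133  0.0521] [-0.0911 -0.0206  0.0496] [-0.03   0.021  0.054]
plane 0.0555
shaft 1157 [-0.0904  0.0005  0.0566] [-0.1128 -0.012   0.0502] [-0.0828  0.0118  0.0601]
bay 473 [-0.0605  0.0011  0.0572] [-0.0666 -0.0081  0.0547] [-0.0529  0.0098  0.0593]
```

Call:
carry_out:
  steps:
    - [[0.002,0,0],0,1]
    - [[0.004,0,0],0,1]
    - [[0.006,0,0],0,1]
    - [[0.007,0,0],0,1]
    - [[0.008,0,0],0,1]
    - [[0.009,0,0],0,1]
    - [[0.01,0,0],0,1]
    - [[0.01,0,0],0,1]

```text
time: 21.75
tool_pos: [0.5054, -0.054, 0.0217]
ee_rot: [3.141, 0.001, 1.47]
wrist_force: [0.8, -2.4, -0.9]
width: 0.0156
finger_force: 30.0
```

```bash
python3 -c "
from h import *
look()"
```

```text
t 21.8 tcp [-0.1228  0.0006  0.0217] f [-2.26 -1.28 -0.44]
stud 592 [-0.0347  0.0004  0.0713] [-0.041  -0.0061  0.0671] [-0.0276  0.0069  0.0743]
bar 2869 [-0.0601  0.0134  0.0521] [-0.0913 -0.0206  0.0493] [-0.03   0.021  0.054]
plane 0.0555
shaft 1496 [-0.0845  0.0001  0.054 ] [-0.1028 -0.012   0.0497] [-0.0728  0.012   0.0592]
bay 457 [-0.0506 -0.0003  0.0571] [-0.0566 -0.009   0.0546] [-0.0429  0.0105  0.059 ]
```

The stud is yielding (moved about 9 mm, gap 13.6 mm). Continuing.

Call:
carry_out:
  steps:
    - [[0.001,0,0],0,1]
    - [[0.002,0,0],0,1]
    - [[0.003,0,0],0,1]
    - [[0.004,0,0],0,1]
    - [[0.005,0,0],0,1]
    - [[0.006,0,0],0,1]
    - [[0.007,0,0],0,1]
    - [[0.008,0,0],0,1]
    - [[0.008,0,0],0,1]

```text
time: 22.92
tool_pos: [0.5061, -0.0458, 0.0217]
ee_rot: [-3.142, 0.0, 1.47]
wrist_force: [1.2, 0.4, -1.1]
width: 0.0155
finger_force: 30.0
```

```bash
python3 -c "
from h import *
look()"
```

```text
t 22.975 tcp [-0.1146  0.0008  0.0216] f [-0.13 -0.84 -0.12]
stud 615 [-0.0379  0.0005  0.0713] [-0.0449 -0.0065  0.0672] [-0.0311  0.0076  0.074 ]
bar 2902 [-0.0594  0.0132  0.0521] [-0.0912 -0.0208  0.0494] [-0.03    0.021   0.0539]
plane 0.0554
shaft 1691 [-0.0803  0.0002  0.0529] [-0.0945 -0.012   0.0495] [-0.0646  0.012   0.0591]
bay 292 [-0.044   0.0025  0.0572] [-0.0484 -0.0083  0.0549] [-0.0346  0.0101  0.0591]
```

The clip seems to have snapped: the gap is about 1 mm, the force has dropped, and the stud was pulled back slightly. I'll push on gently to confirm it is home.

Call:
carry_out:
  steps:
    - [[0.001,0,0],0,1]
    - [[0.002,0,0],0,1]
    - [[0.002,0,0],0,1]

```text
time: 23.35
tool_pos: [0.5063, -0.0441, 0.0217]
ee_rot: [3.142, 0.001, 1.47]
wrist_force: [-0.1, -0.9, -0.3]
width: 0.0157
finger_force: 30.0
```

```bash
python3 -c "
from h import *
look()"
```

```text
t 23.4 tcp [-0.1128  0.0007  0.0217] f [-0.21 -1.18  0.13]
stud 620 [-0.0371  0.0005  0.0714] [-0.0442 -0.0066  0.0671] [-0.0303  0.0075  0.0741]
bar 2865 [-0.0596  0.0133  0.0521] [-0.0914 -0.0206  0.0494] [-0.0302  0.021   0.054 ]
plane 0.0555
shaft 1715 [-0.0793  0.0002  0.0528] [-0.0928 -0.012   0.0495] [-0.0628  0.012   0.0594]
bay 251 [-0.0417  0.003   0.0571] [-0.0466 -0.0083  0.0546] [-0.0329  0.0101  0.0589]
```

Call:
carry_out:
  steps:
    - [[0.001,0,0],0,1]
    - [[0.002,0,0],0,1]
    - [[0.002,0,0],0,1]

```text
time: 23.78
tool_pos: [0.5066, -0.0418, 0.0217]
ee_rot: [3.141, 0.0, 1.47]
wrist_force: [0.8, -1.1, -1.1]
width: 0.0155
finger_force: 30.0
```

```bash
python3 -c "
from h import *
look()"
```

```text
t 23.825 tcp [-0.1105  0.0007  0.0217] f [-1.06  0.23 -0.73]
stud 614 [-0.0348  0.0005  0.0713] [-0.0418 -0.0066  0.0671] [-0.0281  0.0075  0.0741]
bar 2851 [-0.0594  0.0133  0.0521] [-0.091  -0.0207  0.0495] [-0.0302  0.021   0.0539]
plane 0.0555
shaft 1761 [-0.0775  0.0002  0.0527] [-0.0905 -0.012   0.0495] [-0.0606  0.012   0.0594]
bay 256 [-0.0394  0.0025  0.057 ] [-0.0443 -0.0083  0.0551] [-0.0306  0.0101  0.0591]
```

The clip and stud now move together, so the clip is at its hard stop and home. Releasing and retreating.

Call:
carry_out:
  steps:
    - [[0,0,0.001],0,1]
    - [[0,0,0.001],0,0.5]
    - [[0,0,0.001],0,0.2]
    - [[0,0,0.001],0,0.2]
    - [[0,0,-0.02],0,0.2]
    - [[0,0,-0.06],0,0.2]
    - [[-0.02,0,-0.11],0,0.2]
    - [[-0.05,0,-0.14],0,0.2]
    - [[-0.05,0,-0.14],0,0.2]

```text
time: 24.95
tool_pos: [0.5032, -0.0933, 0.1649]
ee_rot: [3.135, 0.001, 1.467]
wrist_force: [0.3, 0.4, -0.5]
width: 0.0378
finger_force: 0.0
```

```bash
python3 - <<'E'
from h import *
w=snap('wrist'); o=robot.get_obs(); c,A=plate(); print(o['time'],o['tool_pos'].round(3),o['width'],o['wrist_force'].round(2))
K=w['mtx']; vv,uu=np.mgrid[0:420,0:560]; a=np.c_[(uu.ravel()-K[0,2])/K[0,0],(vv.ravel()-K[1,2])/K[1,1]]; rr=np.linalg.norm(a,axis=1)+1e-9
d=np.c_[a/rr[:,None]*np.sin(rr)[:,None],np.cos(rr)]; Z=w['z_map'].ravel(); ok=(Z>0)&(rr<1.3)
I=np.full((Z.size,3),np.nan); I[ok]=(((d[ok]/d[ok][:,2:])*Z[ok][:,None]-w['t'])@w['R']-c)@A
x,y,z=I.T
def sel(n,m):
    J=I[m]; print(n,len(J),*( [np.median(J,0).round(4),J.min(0).round(4),J.max(0).round(4)] if len(J) else []))
sel('stud',(abs(y)<.012)&(x>-.09)&(x<.03)&(z>.067)&(z<.08))
sel('bar',(abs(abs(y)-.018)<.003)&(x>-.1)&(x<.03)&(abs(z-.05)<.008))
sel('grip+eye',(abs(y)<.03)&(x<-.098)&(x>-.16)&(z>.025)&(z<.08))
sel('grip top',(abs(y)<.03)&(x<-.098)&(x>-.16)&(z>.057)&(z<.08))
sel('legs',(abs(y)<.012)&(x<-.05)&(x>-.09)&(z>.0545)&(z<.066))
sel('all wire',(abs(y)<.02)&(x<.0)&(x>-.09)&(z>.0558)&(z<.0625))
E
```

```text
25.0 [ 0.502 -0.092  0.162] 0.03741221458458353 [-0.15  0.84 -0.18]
stud 168 [-0.0354  0.0002  0.0712] [-0.0415 -0.0064  0.0671] [-0.0278  0.0067  0.0737]
bar 1338 [-0.0319  0.0158  0.052 ] [-0.0912 -0.0208  0.0492] [0.0298 0.021  0.0545]
grip+eye 501 [-0.1118  0.001   0.0591] [-0.1325 -0.007   0.0481] [-0.098   0.01    0.0617]
grip top 389 [-0.1088  0.001   0.0594] [-0.1208 -0.0068  0.057 ] [-0.098   0.0098  0.0617]
legs 341 [-0.0687  0.0011  0.0572] [-0.0892 -0.0029  0.0545] [-0.05    0.005   0.0602]
all wire 587 [-0.0499  0.0011  0.0587] [-0.0892 -0.0143  0.0558] [-0.0139  0.0145  0.0624]
```

```bash
python3 -c "
from h import *
print(robot.close_job())"
```

```text
the job is handed in; nothing more can be done
None
```

The job is handed in at about 25 s: the bar is flat down, the clip is snapped home on the stud's neck (bay within about 1 mm of the stud, push readings about 2 N or less at each stop) and the clip is released; I viewed 11 pictures, one over the limit of 10.

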